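# Lay a standing multimeter back onto its instrument rest

### The job

The hand multimeter stands on its lower end on the small instrument rest. Without gripping or lifting it, tip it over backwards with the fingers and ease it down gently, backed by a finger so that it does not drop, until it lies face up with its back on the black round bar; then push it with the fingertips along the rest until its lower end is home against the low steel stop, lying straight along the rest. Leave the other things on the table where they are.

Things in the scene. Friction and masses are not known exactly. Their poses are not given: they have to be found in the camera images.
- rest: Instrument rest, screwed to the table (does not move): plywood board 176 x 130 x 8 mm, a low steel stop strip across one end, a black round cross bar on two posts near the other. Origin on the table under the middle of the stop's inner face; x runs along the rest from stop to bar, y across, z up. Board from x = -16 to 160 mm, top at z = 8 mm.
- rest_stop (a point): Middle of the foot of the stop's inner face, on the board (z = 8 mm above the table). The strip is 10 mm thick (x = -10 to 0), 110 mm long in y, its top 12 mm above the board.
- rest_bar (a point): Middle of the top of the bar, 135 mm from the stop, 46 mm above the table (38 mm above the board). Bar along y, 16 mm in diameter, 128 mm long over its end discs (20 mm in diameter); posts 16 x 12 mm under it at y = -53 and +53 mm.
- meter: Dark grey hand multimeter with square black rubber boots at both ends: 152 long, 77 wide, 38 mm thick over the boots (dial and trim look thicker but are not felt), 0.23 to 0.38 kg, evenly filled. Origin mid-back, 1 mm inside the boots' back plane; x axis along its length to the display end, y across, z out of its face. Lies at 0.2 to 0.45 rad slope on the bar, about 0.28 when home.
- meter_foot (a point): Middle of the multimeter's lower back edge, over which it tips. At the start it stands on its lower end (x axis up) on the board, back towards the bar, this edge 43 to 50 mm from the stop. It goes over by itself once tipped back about 0.24 rad; the foot may slide on the board while it is laid down. When home this edge is on the board about 3 mm from the stop.
- meter_head (a point): Middle of the edge between the multimeter's back and its display end, 152 mm from meter_foot; the end face rises 38 mm from it along the meter's z.
- brass_weight: Bystander: brass-coloured knobbed weight, 38 mm in diameter, 62 mm tall, loose beside the rest. Origin: centre of its underside.
- tin: Bystander: round green tin with a white lid, 59 mm in diameter, 30 mm tall, loose beside the rest. Origin: centre of its underside.
- fuse_carton: Bystander: small cardboard carton 40 x 62 x 24 mm, loose beside the rest. Origin: centre of its underside.
- loupe: Bystander: black eye loupe, 33 mm in diameter, 31 mm tall, loose beside the rest. Origin: centre of its underside.
- tape: Bystander: roll of black tape lying flat, 66 mm in diameter, 19 mm tall, loose on the left table. Origin: centre of its underside.
- marker: Bystander: black marker pen lying down, 16 x 136 mm, loose on the left table. Origin: centre of its underside.
Not all that is in view belongs to the job. There is more than one size of the meter; the one meant has the size given above.

How it is judged (in metres and radians):
At the end, for the whole second after the job is handed in: The multimeter lies at rest face up (within 0.42 rad of level) with its back on the bar, its lower back edge on the board and within 14 mm of the stop's inner face, its centre within 35 mm of the rest's middle line and its length within 0.2 rad of the rest's (angle between meter's own z axis and vertical below 0.42 rad and x of meter_foot in the frame of rest between -0.006 and 0.014 m and height (world z) of meter_foot below 0.016 m and y of meter in the frame of rest between -0.035 and 0.035 m and angle between the y axis of meter and the y axis of rest, either way round below 0.2 rad and height (world z) of meter_head above 0.04 m and linear speed of meter below 0.02 m/s); the robot touches nothing.
It fails at once if the multimeter falls or is flung instead of being eased down (turns faster than 4.5 rad/s) (angular speed of meter above 4.5 rad/s).
It fails at once if the multimeter is lifted or carried (its lower back edge more than 25 mm above the table, 17 mm above the board) (height (world z) of meter_foot above 0.025 m).
It fails at once if the multimeter is pinched or pressed hard (more than 20 N between it and the fingers) (contact force between the fingers and meter above 20 N).
It fails at once if another thing on the table is moved by more than 20 mm (distance of any of brass_weight, tin, fuse_carton, loupe, tape, marker from where it was at the start of the episode above 0.02 m).
It also fails if it takes over 61 s, if anything falls off the work surface, if the arm or the gripper's body presses on something with over 40 N, if the wrist force passes 120 N, or if a joint passes its speed limit or range.

### The arm

A 6-joint arm with a two-finger parallel gripper is mounted at the origin on a cart in front of the work surface, level with it; the furniture and walls round the work are solid. World frame = base frame: x ahead of the robot, y to its left, z up, the work surface at z = 0. Lengths are in m, angles in degrees, forces in N, time in s.
With the tool pointing down it reaches from about 0.375 to 0.9 m from the base axis. Payload 3.1 kg.
Tool frame: the origin (TCP) lies on the centre line of the jaws, within the pads' length; the fingertips stand 25 mm ahead of it and the grasp point (between the pads) lies 6 mm ahead of it; y points along the fingers, x is the direction in which the jaws open and shut, and the axes are right-handed (so a half turn about y gives the same grasp; the last joint's range is limited). The gripper opens to 87 mm and grips with 3 to 60 N. Pads are 19 mm wide; open, the fingers measure 117 mm over their backs; the gripper's body (75 mm by 190 mm) begins 51 mm behind the grasp point.
Start: joints at [66.205, 30.224, 82.088, -0, 67.689, -10.227], TCP at [0.147, 0.608, 0.248] pointing down, gripper open.
Joint ranges: [-176.69, 176.69], [-43.24, 126.21], [12.49, 139.97], [-82, 262], [0, 151.66], [-163.58, 163.58]. Speed limits (degrees/s): [159.86, 159.86, 180, 180, 180, 180].

### API

Orientations are given as a 3x3 rotation matrix whose columns are the frame's x, y, z axes.
In Python, from rig import * gives the robot as it stands.
- The arm moves only by the tool play_rows, never from a script. Its argument "commands" is a list of rows, each a list of 2 entries, a list of its own where there are three numbers: the shift along the world's x, y, z in m, then the turn, a rotation vector about the world's x, y, z in rad. A call has 1 to 10 rows; each row is the pose to reach, as a shift and turn from the pose commanded when the call began; what a row does not reach only later rows make up. A row lasts 1/8 s, in which the tool goes at most 62.5 mm and 10.7 degrees, less where a joint would pass 70% of its speed; a pose out of reach is approached as far as the arm can. A call with a gripper value outside its range is refused whole. "gripper" is the finger opening in m, from 0 to 0.087, set as the call begins (left out, the last holds). The fingers move at their own pace and stop on an object; the grip force is fixed at half the most. Time passes only in rows, so rows that repeat a pose let the fingers close. It gives the time, the measured TCP pose, the force and the opening at its end, in the units of the state.
- read_state(): the state, without advancing time (a new reading comes with each control period).
- capture(name): name is "scene" or "top"; returns a dict with "frame" (420x560x3 uint8, red, green, blue), "depth" (420x560 float32, m along the optical axis (not along the pixel's ray), 0 where there is no reading), "mtx" (3x3 intrinsics, pixels), "dist_coeffs" ([k1, k2, p1, p2, k3] as OpenCV has them; the pictures are not rectified), "cam_to_world" (4x4, takes a point from camera to world coordinates). Camera axes: x right, y down, z forward; pixel columns grow to the right and rows downward; lengths in m; the calibration is good to about 2 mm. A picture is of the moment at which its call begins.
- hand_in(): hands the job in, once; it reports no verdict.
The state is a dict: "time_s": time; "joint_positions": joint angles; "qvel": joint speeds; "tau": joint torques, N m; "position": TCP position; "tcp_rot": TCP orientation; "force": force on the tool from outside, world axes, zero at the start; "moment": the same for the moment, N m; "opening": opening from 0.0 (shut) to 1.0 (fully open).
Only numpy, scipy, OpenCV 4.12 (cv2) and the standard library are available. Lean on these libraries where they do the work, as an engineer would, in place of code of your own. Each camera call takes 0.05 s, during which the arm holds its last target. There are 200 camera calls.

## Working session

There is one attempt and no reset: what is moved stays moved. The work goes in short steps, Python scripts to look and compute and a tool call to move; the robot and the scene stay as the last step left them, time stands still between calls to the robot, and variables do not carry over. Pictures are saved under pics/ and viewed, about 8 in all and at most 12, crops included, and the job is handed in when it is done.

Besides the shell and the picture viewer there is one more tool, called after ">>>" by a JSON object that holds its "api" and its "payload". play_rows: Moves the arm, as the interface text tells. Its arguments: {"type":"object","properties":{"commands":{"type":"array"},"gripper":{"type":"number"}},"required":["commands"]}

```bash
mkdir -p pics; cat > h.py <<'E'
from rig import *
import numpy as np, cv2
def ray(c,u,v):
    p=cv2.undistortPoints(np.array([[[u,v]]],float),c['mtx'],c['dist_coeffs'] if isinstance(c['dist_coeffs'],np.ndarray) else np.array(c['dist_coeffs'],float))[0,0]
    T=np.array(c['cam_to_world']); return T[:3,3], T[:3,:3]@np.array([p[0],p[1],1.])
def onz(c,u,v,z):
    o,d=ray(c,u,v); return o+d*(z-o[2])/d[2]
def dep(c,u,v):
    o,d=ray(c,u,v); return o+d*c['depth'][int(v),int(u)]
def cloud(c):
    h,w=c['depth'].shape
    uu,vv=np.meshgrid(np.arange(w),np.arange(h))
    p=cv2.undistortPoints(np.stack([uu,vv],-1).reshape(-1,1,2).astype(float),np.array(c['mtx'],float),np.array(c['dist_coeffs'],float))[:,0]
    T=np.array(c['cam_to_world']); d=np.c_[p,np.ones(len(p))]@T[:3,:3].T
    P=T[:3,3]+d*c['depth'].reshape(-1,1); P[c['depth'].ravel()<=0]=np.nan
    return P.reshape(h,w,3)
def save(c,n,crop=None,s=1):
    f=c['frame'][:,:,::-1]
    if crop: f=f[crop[1]:crop[3],crop[0]:crop[2]]
    cv2.imwrite('pics/'+n,cv2.resize(f,None,fx=s,fy=s,interpolation=cv2.INTER_CUBIC))
E
python3 - <<'E'
from h import *
for n in('scene','top'):
    c=capture(n); save(c,n+'0.png'); print(n,np.round(c['cam_to_world'],3).tolist(), np.round(c['mtx'],1).tolist())
s=read_state(); print(s)
E
```

```text
scene [[0.826, -0.267, 0.496, -0.26], [-0.563, -0.385, 0.731, -1.157], [-0.004, -0.884, -0.468, 0.822], [0.0, 0.0, 0.0, 1.0]] [[525.0, 0.0, 283.9], [0.0, 525.0, 212.5], [0.0, 0.0, 1.0]]
top [[-0.005, -0.995, 0.096, 0.384], [-1.0, 0.005, -0.004, -0.063], [0.004, -0.096, -0.995, 1.245], [0.0, 0.0, 0.0, 1.0]] [[398.5, 0.0, 275.4], [0.0, 398.5, 211.7], [0.0, 0.0, 1.0]]
{'time_s': 0.1, 'joint_positions': array([ 6.62056961e+01,  3.02748003e+01,  8.21497211e+01, -2.30089678e-03,
        6.76891583e+01, -1.02271083e+01]), 'qvel': array([-0.01673849, -0.17941729, -0.1927557 ,  0.01130447,  0.03143373,
        0.04276781]), 'tau': array([-5.88732819e-04, -4.40985203e+01, -1.77151072e+01,  6.34984835e-02,
        5.33855672e-02, -3.00545150e-05]), 'position': array([0.14634222, 0.60698983, 0.24665324]), 'tcp_rot': array([[ 2.34569977e-01, -7.66493546e-04, -9.72098934e-01],
       [ 9.72097262e-01, -1.83042606e-03,  2.34571017e-01],
       [-1.95915239e-03, -9.99998031e-01,  3.15743280e-04]]), 'force': array([-0.13886167,  0.7944344 , -0.47914634]), 'moment': array([-0.01046086,  0.01200935, -0.01209966]), 'opening': 0.9967282201634325}
```

View pics/scene0.png

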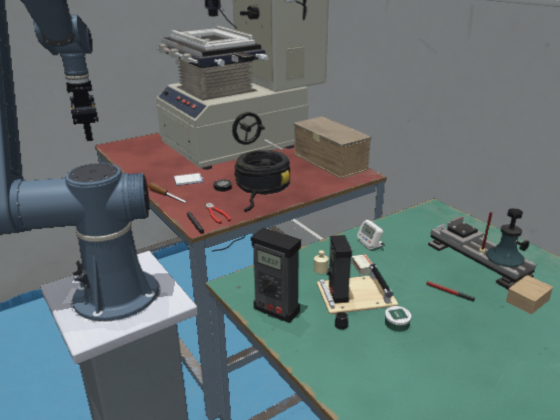

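View pics/top0.png

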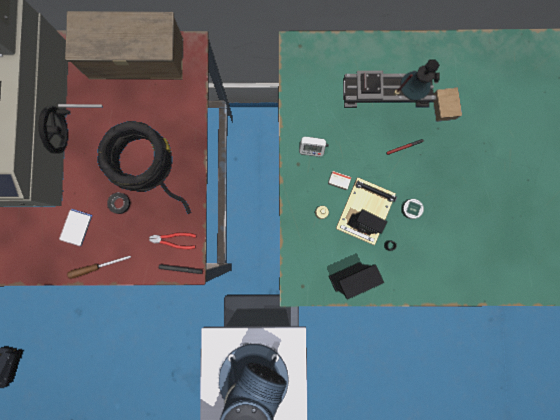

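Candidates: a large meter standing near the robot (scene 277,275; top 357,277), and the smaller one on the rest (scene 340,268; top 368,220). The second stands on the rest and looks the right size, so I'll check it in a close crop.

```bash
python3 - <<'E'
from h import *
a=capture('scene'); t=capture('top')
A=cv2.resize(a['frame'][215:335,240:420],None,fx=4,fy=4,interpolation=cv2.INTER_CUBIC)
B=cv2.resize(t['frame'][165:305,310:430],None,fx=4,fy=4,interpolation=cv2.INTER_CUBIC)
cv2.imwrite('pics/cA.png',A[:,:,::-1]);cv2.imwrite('pics/cB.png',B[:,:,::-1])
# plywood points
P=cloud(t); f=t['frame'].astype(int)
m=(f[:,:,0]>170)&(f[:,:,1]>140)&(f[:,:,2]<f[:,:,0]-25)&(abs(P[:,:,2]-.008)<.008)
n,l,st,_=cv2.connectedComponentsWithStats(m.astype(np.uint8)); i=1+st[1:,4].argmax()
m=np.isin(l,[k for k in range(1,n) if st[k,4]>15])
ys,xs=np.nonzero(m); W=np.array([onz(t,x,y,.008)[:2] for x,y in zip(xs,ys)])
r=cv2.minAreaRect(W.astype(np.float32)*1000); print(len(W),r, cv2.boxPoints(r))
P=cloud(t); q=P[165:305,310:430].reshape(-1,3)
for lo,hi in((.03,.06),(.12,.2)):
    k=(q[:,2]>lo)&(q[:,2]<hi); print(lo,k.sum(),q[k].min(0),q[k].max(0))
mm=(P[:,:,2]>.14)&(P[:,:,2]<.2)&(P[:,:,0]<.65)&(P[:,:,0]>.4)&(P[:,:,1]<-.1)&(P[:,:,1]>-.5)
print('meter top',cv2.minAreaRect(P[mm][:,:2].astype(np.float32)*1000),P[mm][:,2].mean(),mm.sum())
E
```

```text
1213 ((505.59222412109375, -349.77178955078125), (128.57167053222656, 174.99925231933594), 66.25088500976562) [[ 399.61224 -373.37482]
 [ 559.7922  -443.85272]
 [ 611.5722  -326.16876]
 [ 451.39227 -255.69086]]
0.03 566 [ 0.26877937 -0.51633849  0.03000467] [ 0.5949022  -0.19149098  0.0597956 ]
0.12 635 [ 0.25909075 -0.3719747   0.12002875] [ 0.49578597 -0.22976702  0.19951675]
meter top ((461.9437561035156, -329.0830993652344), (76.79890441894531, 41.22514724731445), 61.14842987060547) 0.15853767432148005 441
```

View pics/cA.png

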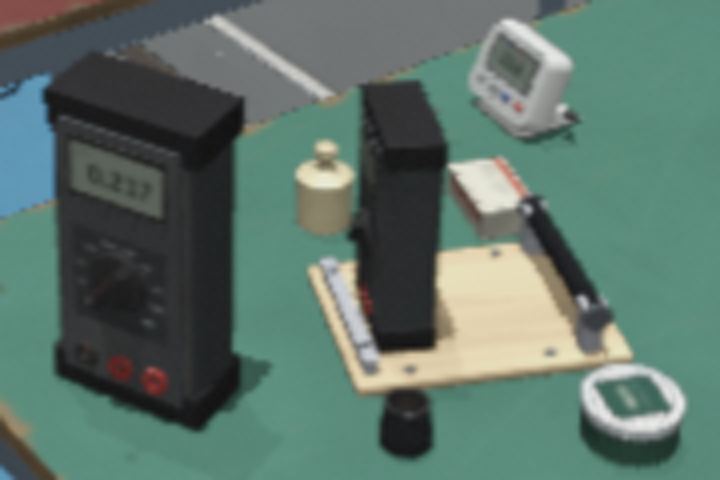

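View pics/cB.png

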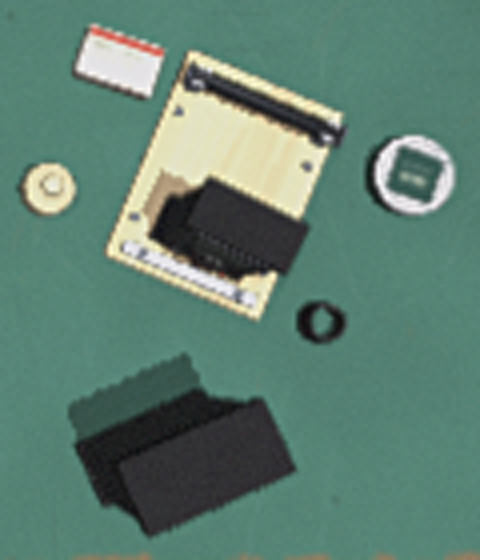

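Scene crop: the meter on the rest (crop px 400,210) stands with its face and red jacks toward the steel stop and its back toward the bar. The larger decoy (150,240) is off the rest. In the top crop the stop is at (190,272) and the bar at (265,100). Next I'll refine the meter's yaw.

```bash
cat >> h.py <<'E'
O=np.array([.4397,-.3208]); EX=np.array([.9153,-.4028]); EY=np.array([.4028,.9153])
def rest(P):
    q=np.asarray(P,float)-np.r_[O,0]; return np.stack([q[...,:2]@EX,q[...,:2]@EY,q[...,2]],-1)
E
python3 - <<'E'
from h import *
for n in('scene','top'):
    R=rest(cloud(capture(n)))
    m=(R[...,2]>.146)&(R[...,2]<.175)&(abs(R[...,0]-.03)<.06)&(abs(R[...,1])<.07)
    print(n,m.sum(),np.median(R[m][:,2]),cv2.minAreaRect(R[m][:,:2].astype(np.float32)*1000), R[m].min(0),R[m].max(0))
    if n=='scene':
        m=(R[...,2]>.03)&(R[...,2]<.14)&(abs(R[...,0]-.03)<.035)&(abs(R[...,1]+.03)<.03)
        p=R[m]; A=np.c_[p[:,0],p[:,2],np.ones(len(p))]
        k=np.ones(len(p),bool)
        for _ in range(6):
            s=np.linalg.lstsq(A[k],p[k,1],rcond=None)[0]; k=abs(A@s-p[:,1])<.003
        print('side plane',s,k.sum(),len(p),p[k].min(0),p[k].max(0))
    # bar
    m=(R[...,2]>.038)&(R[...,2]<.052)&(abs(R[...,0]-.135)<.03)&(abs(R[...,1])<.06)
    print('bar',m.sum(),np.median(R[m],0),np.polyfit(R[m][:,1],R[m][:,0],1))
E
```

```text
scene 378 0.1605182295835465 ((23.761035919189453, -2.6158905029296875), (88.23625946044922, 40.49714660644531), 88.06521606445312) [ 0.00391934 -0.04701746  0.14616964] [0.0452277  0.04115276 0.1663604 ]
side plane [-0.23519724 -0.00701968 -0.02961575] 420 726 [ 0.00302663 -0.04202648  0.030071  ] [ 0.04299916 -0.02819982  0.13999119]
bar 193 [ 0.13453523 -0.00242715  0.04601704] [0.00613238 0.1353005 ]
top 428 0.15985709847934315 ((24.268163681030273, 1.12066650390625), (76.81512451171875, 40.30480194091797), 84.70923614501953) [ 0.00351821 -0.03819025  0.14609552] [0.04581233 0.03951776 0.16666744]
bar 198 [ 0.13405342 -0.00142816  0.04418146] [0.00233974 0.13412415]
```

>>> {"api": "play_rows", "payload": {"commands": [[[0.04, -0.04, 0.01], [0, 0, -0.1]], [[0.08, -0.08, 0.02], [0, 0, -0.25]], [[0.13, -0.12, 0.04], [0, 0, -0.4]], [[0.18, -0.16, 0.05], [0, 0, -0.55]], [[0.23, -0.2, 0.06], [0, 0, -0.7]], [[0.27, -0.24, 0.06], [0, 0, -0.82]], [[0.3, -0.29, 0.06], [0, 0, -0.92]], [[0.33, -0.34, 0.06], [0, 0, -1.02]], [[0.35, -0.39, 0.06], [0, 0, -1.12]], [[0.36, -0.44, 0.06], [0, 0, -1.22]]], "gripper": 0.087}}

```text
time_s: 1.55
position: [0.5077, 0.1656, 0.3076]
tcp_rot: [[0.994, 0.001, -0.11], [0.11, 0.0, 0.994], [0.001, -1.0, -0.0]]
force: [0.6, -0.4, -0.7]
opening: 0.999
```

>>> {"api": "play_rows", "payload": {"commands": [[[0.0, -0.055, 0], [0, 0, -0.07]], [[-0.005, -0.11, 0], [0, 0, -0.14]], [[-0.01, -0.165, 0], [0, 0, -0.21]], [[-0.015, -0.22, 0], [0, 0, -0.28]], [[-0.02, -0.275, 0], [0, 0, -0.35]], [[-0.025, -0.33, 0], [0, 0, -0.42]], [[-0.03, -0.385, 0], [0, 0, -0.49]], [[-0.038, -0.44, 0], [0, 0, -0.55]], [[-0.046, -0.496, -0.01], [0, 0, -0.594]], [[-0.046, -0.496, -0.04], [0, 0, -0.594]]]}}

```text
time_s: 2.8
position: [0.461, -0.3342, 0.2686]
tcp_rot: [[0.884, 0.004, 0.467], [-0.467, -0.006, 0.884], [0.007, -1.0, -0.003]]
force: [0.2, 0.6, -0.2]
opening: 1.002
```

```bash
python3 - <<'E'
from h import *
s=read_state(); print(s['joint_positions'].round(1),rest(s['position']),s['position'],s['force'].round(2))
c=capture('scene'); save(c,'a1.png',(250,130,430,330),3)
E
```

```text
[-47.2  24.4  89.1  -0.1  66.1 -19.3] [ 0.02492496 -0.00364492  0.26860941] [ 0.46104517 -0.33417568  0.26860941] [ 0.22  0.64 -0.19]
```

View pics/a1.png

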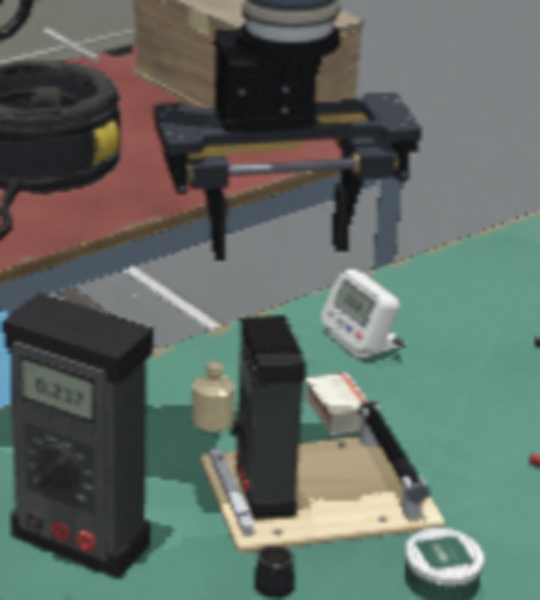

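The view shows the gripper above the meter with its jaws across the thickness (fingers at 215,230 and 345,220). The wide body runs along the jaw axis, so I'll check how tall the decoy is before descending.

```bash
python3 - <<'E'
from h import *
c=capture('top');P=cloud(c); R=rest(P)
m=(P[...,2]>.1)&(P[...,2]<.24)&(P[...,0]>.2)&(P[...,0]<.42)&(P[...,1]<-.15)&(P[...,1]>-.4)
print(m.sum(),P[m].max(0),P[m].min(0),R[m].max(0),R[m].min(0))
c=capture('scene');R=rest(cloud(c))
m=(R[...,2]>.1)&(R[...,2]<.23)&(R[...,0]>-.25)&(R[...,0]<-.05)&(abs(R[...,1])<.15)
print(m.sum(),R[m].max(0),R[m].min(0))
E
```

```text
Traceback (most recent call last):
ValueError: zero-size array to reduction operation maximum which has no identity
```

>>> {"api": "play_rows", "payload": {"commands": [[[0.0, 0.003, -0.01], [0, 0, 0]], [[0.0, 0.003, -0.03], [0, 0, 0]], [[0.0, 0.003, -0.05], [0, 0, 0]]], "gripper": 0.075}}

```text
time_s: 3.28
position: [0.4615, -0.3247, 0.2182]
tcp_rot: [[0.888, 0.002, 0.46], [-0.46, -0.002, 0.888], [0.002, -1.0, -0.001]]
force: [0.4, 0.8, 0.8]
opening: 0.869
```

```bash
python3 - <<'E'
from h import *
c=capture('scene');R=rest(cloud(c))
m=(R[...,2]>.1)&(R[...,2]<.24)&(R[...,0]>-.25)&(R[...,0]<-.05)&(abs(R[...,1])<.15)
print(m.sum(),np.percentile(R[m],[0,1,50,99,100],axis=0).round(3))
E
```

```text
2370 [[-0.194 -0.082  0.1  ]
 [-0.189 -0.078  0.102]
 [-0.142 -0.05   0.173]
 [-0.088  0.012  0.211]
 [-0.082  0.022  0.213]]
```

>>> {"api": "play_rows", "payload": {"commands": [[[0.002, -0.004, -0.015], [0, 0, 0]], [[0.002, -0.005, -0.03], [0, 0, 0]], [[0.002, -0.005, -0.045], [0, 0, 0]], [[0.002, -0.005, -0.057], [0, 0, 0]], [[0.002, -0.005, -0.057], [0, 0, 0]]], "gripper": 0.075}}

```text
time_s: 3.95
position: [0.462, -0.3299, 0.1593]
tcp_rot: [[0.887, -0.002, 0.462], [-0.462, 0.002, 0.887], [-0.003, -1.0, 0.001]]
force: [-1.2, 0.1, 1.3]
opening: 0.859
```

```bash
python3 - <<'E'
from h import *
s=read_state(); print(rest(s['position']),s['position'],s['force'].round(2),s['moment'].round(2))
c=capture('scene'); save(c,'a2.png',(260,160,410,310),4)
R=rest(cloud(c))
m=(R[...,2]>.146)&(R[...,2]<.175)&(abs(R[...,0]-.03)<.09)&(abs(R[...,1])<.07)
E
```

```text
[0.02406538 0.00063551 0.15928224] [ 0.46198254 -0.32991165  0.15928224] [-1.22  0.08  1.28] [-0.02  0.1  -0.02]
```

View pics/a2.png

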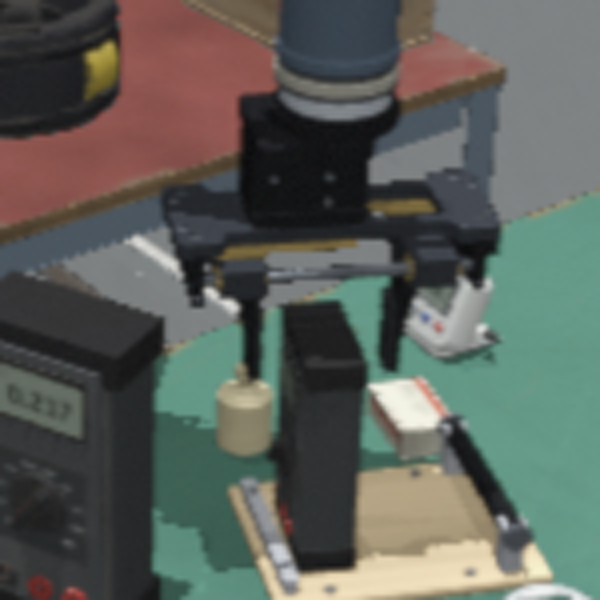

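Both fingers straddle the meter's top (fingers at 252,345 and 393,330; meter top at 320,340) and nothing touches. I'll narrow the gap and compute the tipping arc.

>>> {"api": "play_rows", "payload": {"commands": [[[0, 0, 0], [0, 0, 0]], [[0, 0, 0], [0, 0, 0]], [[0, 0, 0], [0, 0, 0]]], "gripper": 0.056}}

```text
time_s: 4.38
position: [0.4627, -0.3306, 0.161]
tcp_rot: [[0.887, 0.001, 0.462], [-0.462, -0.001, 0.887], [0.001, -1.0, -0.0]]
force: [0.2, -1.1, -0.2]
opening: 0.665
```

```bash
cat >> h.py <<'E'
B=np.array([.887,-.462,0]); AX=np.array([.462,.887,0])
def arc(u0,w0,th0,ths):
    f=lambda t,u=u0,w=w0:(u*np.cos(t)+w*np.sin(t))*B+np.array([0,0,-u*np.sin(t)+w*np.cos(t)])
    for t in ths: print(round(t,2),(f(t)-f(th0)).round(4).tolist(),((t-th0)*AX).round(3).tolist())
E
python3 - <<'E'
from h import *
s=read_state(); print(s['opening'],rest(s['position']),s['force'].round(2))
arc(-.0105,.1513,0,np.arange(0,.5,.04))
E
```

```text
0.6651636803270085 [0.0250216  0.0003257  0.16096423] [ 0.24 -1.09 -0.15]
0.0 [0.0, 0.0, 0.0] [0.0, 0.0, 0.0]
0.04 [0.0054, -0.0028, 0.0003] [0.018, 0.035, 0.0]
0.08 [0.0108, -0.0056, 0.0004] [0.037, 0.071, 0.0]
0.12 [0.0161, -0.0084, 0.0002] [0.055, 0.106, 0.0]
0.16 [0.0215, -0.0112, -0.0003] [0.074, 0.142, 0.0]
0.2 [0.0268, -0.014, -0.0009] [0.092, 0.177, 0.0]
0.24 [0.0322, -0.0168, -0.0018] [0.111, 0.213, 0.0]
0.28 [0.0375, -0.0195, -0.003] [0.129, 0.248, 0.0]
0.32 [0.0427, -0.0222, -0.0044] [0.148, 0.284, 0.0]
0.36 [0.0479, -0.0249, -0.006] [0.166, 0.319, 0.0]
0.4 [0.053, -0.0276, -0.0079] [0.185, 0.355, 0.0]
0.44 [0.058, -0.0302, -0.0099] [0.203, 0.39, 0.0]
0.48 [0.063, -0.0328, -0.0122] [0.222, 0.426, 0.0]
```

>>> {"api": "play_rows", "payload": {"commands": [[[0.0035, -0.002, 0], [0, 0, 0]], [[0.007, -0.004, 0], [0, 0, 0]], [[0.0095, -0.0055, 0], [0.009, 0.018, 0]], [[0.0125, -0.0068, 0], [0.018, 0.035, 0]], [[0.015, -0.0082, 0], [0.028, 0.053, 0]], [[0.0178, -0.0096, 0], [0.037, 0.071, 0]], [[0.0205, -0.011, 0], [0.046, 0.088, 0]], [[0.023, -0.0124, 0], [0.055, 0.106, 0]], [[0.0258, -0.0138, 0], [0.065, 0.124, 0]], [[0.0285, -0.0152, 0], [0.074, 0.142, 0]]]}}

```text
time_s: 5.62
position: [0.4913, -0.3458, 0.1605]
tcp_rot: [[0.875, -0.143, 0.462], [-0.456, 0.074, 0.887], [-0.161, -0.987, 0.0]]
force: [-0.5, -0.7, -0.6]
opening: 0.644
```

```bash
cat >> h.py <<'E'
def tilt():
    """meter tilt from the -y side plane points in scene depth"""
    s=read_state(); print('t',s['time_s'],'rest tcp',rest(s['position']).round(4),'F',s['force'].round(1),'j',s['joint_positions'].round(0),'op',round(s['opening'],3))
    c=capture('scene'); return c,rest(cloud(c))
E
python3 - <<'E'
from h import *
c,R=tilt()
# -y side of meter: outline of back/face edges at mid heights
for z in (.03,.05,.07,.09,.11):
    m=(abs(R[...,2]-z)<.006)&(abs(R[...,0]-.04)<.08)&(R[...,1]<-.028)&(R[...,1]>-.05)
    print(z,m.sum(),np.percentile(R[m][:,0],[3,97]).round(4) if m.sum() else '')
E
```

```text
t 5.625 rest tcp [ 0.0573 -0.0021  0.1605] F [-0.5 -0.7 -0.6] j [-45.  38.  84.  -3.  68. -16.] op 0.644
0.03 70 [0.0072 0.0442]
0.05 64 [0.0094 0.0481]
0.07 70 [0.0137 0.0517]
0.09 63 [0.0157 0.0515]
0.11 69 [0.0191 0.0542]
```

Tilt is about 0.15 rad, tracking the tool. I'll carry on past the tipping point slowly.

>>> {"api": "play_rows", "payload": {"commands": [[[0.0035, -0.0018, -0.0004], [0.012, 0.023, 0]], [[0.007, -0.0036, -0.0008], [0.023, 0.045, 0]], [[0.0107, -0.0056, -0.0015], [0.037, 0.071, 0]], [[0.0135, -0.007, -0.002], [0.046, 0.089, 0]], [[0.016, -0.0083, -0.0027], [0.055, 0.106, 0]], [[0.0187, -0.0097, -0.0034], [0.065, 0.124, 0]], [[0.0212, -0.011, -0.0041], [0.074, 0.142, 0]], [[0.0238, -0.0124, -0.0049], [0.083, 0.16, 0]], [[0.0264, -0.0137, -0.0057], [0.092, 0.177, 0]], [[0.0264, -0.0137, -0.0057], [0.092, 0.177, 0]]]}}

```text
time_s: 6.92
position: [0.5178, -0.3595, 0.1545]
tcp_rot: [[0.83, -0.312, 0.462], [-0.432, 0.162, 0.887], [-0.352, -0.936, -0.0]]
force: [1.0, -0.2, 0.4]
opening: 0.645
```

```bash
cat >> h.py <<'E'
def prof():
    c,R=tilt(); out=[]
    for z in (.03,.05,.07,.09,.11):
        m=(abs(R[...,2]-z)<.006)&(abs(R[...,0]-.09)<.10)&(R[...,1]<-.028)&(R[...,1]>-.055)
        if m.sum()>5: out.append((z,*np.percentile(R[m][:,0],[3,97]).round(4)))
    print(out); return c,R
E
python3 - <<'E'
from h import *
c,R=prof(); 
arc(-.0105+.009,.1513,.36,np.arange(.40,1.2,.04))
E
```

```text
t 6.925 rest tcp [ 0.0871 -0.004   0.1545] F [ 1.  -0.2  0.4] j [-43.  45.  71.  -5.  84. -14.] op 0.645
[(0.03, np.float64(0.0103), np.float64(0.1305)), (0.05, np.float64(0.0201), np.float64(0.1418)), (0.07, np.float64(0.0284), np.float64(0.0719)), (0.09, np.float64(0.0384), np.float64(0.0822)), (0.11, np.float64(0.0488), np.float64(0.0922))]
0.4 [0.005, -0.0026, -0.0022] [0.018, 0.035, 0.0]
0.44 [0.0099, -0.0052, -0.0046] [0.037, 0.071, 0.0]
0.48 [0.0148, -0.0077, -0.0072] [0.055, 0.106, 0.0]
0.52 [0.0195, -0.0102, -0.0101] [0.074, 0.142, 0.0]
0.56 [0.0241, -0.0126, -0.0131] [0.092, 0.177, 0.0]
0.6 [0.0286, -0.0149, -0.0164] [0.111, 0.213, 0.0]
0.64 [0.033, -0.0172, -0.0199] [0.129, 0.248, 0.0]
0.68 [0.0373, -0.0194, -0.0235] [0.148, 0.284, 0.0]
0.72 [0.0415, -0.0216, -0.0274] [0.166, 0.319, 0.0]
0.76 [0.0455, -0.0237, -0.0314] [0.185, 0.355, 0.0]
0.8 [0.0493, -0.0257, -0.0356] [0.203, 0.39, 0.0]
0.84 [0.053, -0.0276, -0.04] [0.222, 0.426, 0.0]
0.88 [0.0566, -0.0295, -0.0446] [0.24, 0.461, 0.0]
0.92 [0.0599, -0.0312, -0.0493] [0.259, 0.497, 0.0]
0.96 [0.0631, -0.0329, -0.0541] [0.277, 0.532, 0.0]
1.0 [0.0662, -0.0345, -0.0591] [0.296, 0.568, 0.0]
1.04 [0.069, -0.036, -0.0642] [0.314, 0.603, 0.0]
1.08 [0.0717, -0.0373, -0.0695] [0.333, 0.639, 0.0]
1.12 [0.0742, -0.0386, -0.0749] [0.351, 0.674, 0.0]
1.16 [0.0765, -0.0398, -0.0803] [0.37, 0.71, 0.0]
```

Slope now is about 0.47 rad; the meter rests on the back finger and the foot is at about 41 mm. Continuing along the arc.

>>> {"api": "play_rows", "payload": {"commands": [[[0.005, -0.0026, -0.0022], [0.018, 0.035, 0]], [[0.0099, -0.0052, -0.0046], [0.037, 0.071, 0]], [[0.0148, -0.0077, -0.0072], [0.055, 0.106, 0]], [[0.0195, -0.0102, -0.0101], [0.074, 0.142, 0]], [[0.0241, -0.0126, -0.0131], [0.092, 0.177, 0]], [[0.0286, -0.0149, -0.0164], [0.111, 0.213, 0]], [[0.033, -0.0172, -0.0199], [0.129, 0.248, 0]], [[0.0373, -0.0194, -0.0235], [0.148, 0.284, 0]], [[0.0373, -0.0194, -0.0235], [0.148, 0.284, 0]]]}}

```text
time_s: 8.1
position: [0.5548, -0.3786, 0.1301]
tcp_rot: [[0.69, -0.558, 0.462], [-0.359, 0.291, 0.887], [-0.629, -0.777, 0.0]]
force: [-0.1, -0.1, -0.2]
opening: 0.644
```

```bash
python3 - <<'E'
from h import *
c,R=prof(); save(c,'a3.png',(260,160,440,310),4)
arc(-.0015,.1513,.68,np.arange(.72,1.2,.04))
E
```

```text
t 8.1 rest tcp [ 0.1287 -0.0066  0.1301] F [-0.1 -0.1 -0.2] j [-40.  59.  49.  -9. 110. -13.] op 0.644
[(0.03, np.float64(0.0235), np.float64(0.1309)), (0.05, np.float64(0.026), np.float64(0.1414)), (0.07, np.float64(0.0477), np.float64(0.1041)), (0.09, np.float64(0.0674), np.float64(0.1222)), (0.11, np.float64(0.0858), np.float64(0.1445))]
0.72 [0.0041, -0.0022, -0.0039] [0.018, 0.035, 0.0]
0.76 [0.0081, -0.0042, -0.0079] [0.037, 0.071, 0.0]
0.8 [0.012, -0.0062, -0.0121] [0.055, 0.106, 0.0]
0.84 [0.0157, -0.0082, -0.0165] [0.074, 0.142, 0.0]
0.88 [0.0192, -0.01, -0.021] [0.092, 0.177, 0.0]
0.92 [0.0226, -0.0118, -0.0257] [0.111, 0.213, 0.0]
0.96 [0.0258, -0.0135, -0.0306] [0.129, 0.248, 0.0]
1.0 [0.0289, -0.015, -0.0356] [0.148, 0.284, 0.0]
1.04 [0.0317, -0.0165, -0.0407] [0.166, 0.319, 0.0]
1.08 [0.0344, -0.0179, -0.046] [0.185, 0.355, 0.0]
1.12 [0.0369, -0.0192, -0.0513] [0.203, 0.39, 0.0]
1.16 [0.0392, -0.0204, -0.0568] [0.222, 0.426, 0.0]
```

View pics/a3.png

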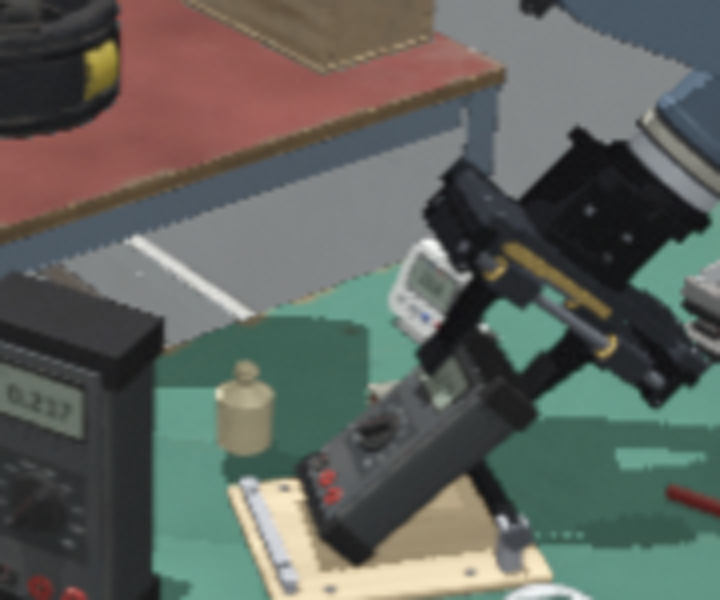

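The picture shows the meter (420,450) cradled between the fingers on the rest, its foot about 41 mm from the stop and tilted about 0.8 rad, clear of the bar (500,505).

>>> {"api": "play_rows", "payload": {"commands": [[[0.0041, -0.0022, -0.0039], [0.018, 0.035, 0]], [[0.0081, -0.0042, -0.0079], [0.037, 0.071, 0]], [[0.012, -0.0062, -0.0121], [0.055, 0.106, 0]], [[0.0157, -0.0082, -0.0165], [0.074, 0.142, 0]], [[0.0192, -0.01, -0.021], [0.092, 0.177, 0]], [[0.0192, -0.01, -0.021], [0.092, 0.177, 0]]]}}

```text
time_s: 8.9
position: [0.5737, -0.3885, 0.1093]
tcp_rot: [[0.565, -0.684, 0.462], [-0.294, 0.356, 0.887], [-0.771, -0.637, 0.0]]
force: [0.5, 0.3, -0.8]
opening: 0.649
```

```bash
python3 - <<'E'
from h import *
c,R=prof()
E
```

```text
t 8.9 rest tcp [ 0.15   -0.008   0.1093] F [ 0.5  0.3 -0.8] j [-40.  68.  35. -11. 126. -15.] op 0.649
[(0.03, np.float64(-0.0024), np.float64(0.1308)), (0.05, np.float64(0.0294), np.float64(0.1416)), (0.07, np.float64(0.0609), np.float64(0.1354)), (0.09, np.float64(0.0923), np.float64(0.1656)), (0.11, np.float64(0.1207), np.float64(0.1597))]
```

>>> {"api": "play_rows", "payload": {"commands": [[[0.002, -0.001, -0.003], [0, 0, 0]], [[0.0038, -0.002, -0.006], [0, 0, 0]], [[0.0055, -0.0028, -0.009], [0, 0, 0]], [[0.007, -0.0037, -0.012], [0, 0, 0]], [[0.0084, -0.0044, -0.015], [0, 0, 0]], [[0.0097, -0.005, -0.018], [0, 0, 0]], [[0.0107, -0.0055, -0.021], [0, 0, 0]], [[0.0115, -0.006, -0.024], [0, 0, 0]], [[0.0125, -0.0065, -0.027], [0, 0, 0]]]}}

```text
time_s: 10.07
position: [0.5864, -0.3952, 0.0835]
tcp_rot: [[0.565, -0.684, 0.462], [-0.294, 0.356, 0.887], [-0.771, -0.637, -0.0]]
force: [-0.1, -0.2, 0.2]
opening: 0.643
```

```bash
python3 - <<'E'
from h import *
c,R=prof(); save(c,'a4.png',(290,200,440,310),5)
E
```

```text
t 10.075 rest tcp [ 0.1643 -0.009   0.0835] F [-0.1 -0.2  0.2] j [-39.  72.  31. -11. 127. -14.] op 0.643
[(0.03, np.float64(-0.0025), np.float64(0.1291)), (0.05, np.float64(0.0318), np.float64(0.1421)), (0.07, np.float64(0.077), np.float64(0.1766)), (0.09, np.float64(0.1233), np.float64(0.1721))]
```

View pics/a4.png

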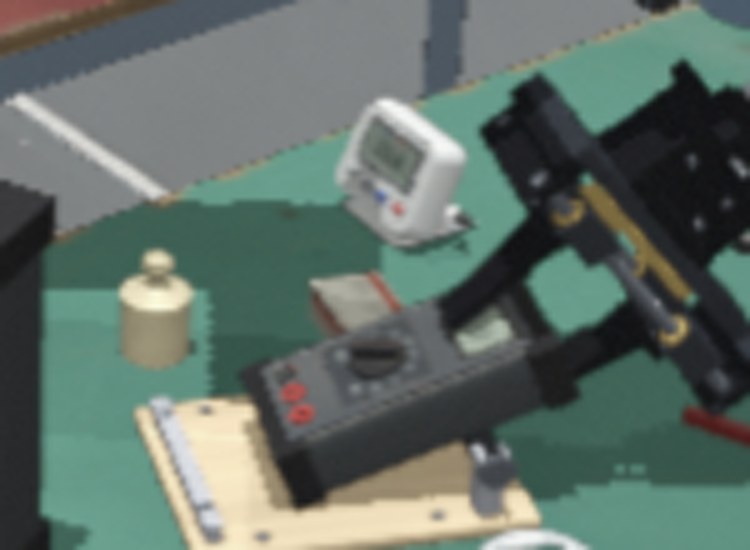

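The meter is at about 1.16 rad (slope about 0.41 rad) and at or nearly on the bar. I'll open a few mm so the last bit settles, then back out along the fingers.

>>> {"api": "play_rows", "payload": {"commands": [[[0.001, -0.0005, -0.0015], [0, 0, 0]], [[0.001, -0.0005, -0.0015], [0, 0, 0]], [[0.001, -0.0005, -0.0015], [0, 0, 0]]], "gripper": 0.066}}

```text
time_s: 10.5
position: [0.5875, -0.3958, 0.082]
tcp_rot: [[0.566, -0.683, 0.462], [-0.295, 0.356, 0.887], [-0.77, -0.638, -0.0]]
force: [0.4, -0.3, 0.6]
opening: 0.753
```

```bash
python3 - <<'E'
from h import *
c,R=prof()
E
```

```text
t 10.5 rest tcp [ 0.1655 -0.0091  0.082 ] F [ 0.4 -0.3  0.6] j [-39.  72.  31. -11. 127. -14.] op 0.753
[(0.03, np.float64(0.0379), np.float64(0.1149)), (0.05, np.float64(0.0334), np.float64(0.141)), (0.07, np.float64(0.0787), np.float64(0.178)), (0.09, np.float64(0.1283), np.float64(0.1734))]
```

>>> {"api": "play_rows", "payload": {"commands": [[[0.007, -0.0036, 0.0064], [0, 0, 0]], [[0.016, -0.0083, 0.015], [0, 0, 0]], [[0.027, -0.014, 0.025], [0, 0, 0]], [[0.038, -0.02, 0.035], [0, 0, 0]], [[0.045, -0.024, 0.055], [-0.037, -0.071, 0]], [[0.045, -0.024, 0.085], [-0.11, -0.213, 0]], [[0.04, -0.021, 0.115], [-0.185, -0.355, 0]], [[0.035, -0.018, 0.135], [-0.259, -0.497, 0]], [[0.035, -0.018, 0.135], [-0.333, -0.639, 0]], [[0.035, -0.018, 0.135], [-0.4, -0.765, 0]]]}}

```text
time_s: 11.8
position: [0.6225, -0.4138, 0.2192]
tcp_rot: [[0.887, -0.009, 0.463], [-0.463, 0.002, 0.887], [-0.009, -1.0, -0.002]]
force: [0.8, -0.4, -1.0]
opening: 0.76
```

```bash
python3 - <<'E'
from h import *
c,R=prof()
t=capture('top');R=rest(cloud(t))
m=(R[...,2]>.05)&(R[...,2]<.115)&(abs(R[...,0]-.09)<.11)&(abs(R[...,1])<.06)
p=R[m]; print(m.sum(),cv2.minAreaRect(p[:,:2].astype(np.float32)*1000))
save(t,'a5.png',(320,150,440,250),6)
E
```

```text
t 11.8 rest tcp [ 0.2048 -0.0115  0.2192] F [ 0.8 -0.4 -1. ] j [-42.  42.  63.  -0.  75. -14.] op 0.76
[(0.03, np.float64(0.0168), np.float64(0.1293)), (0.05, np.float64(0.0327), np.float64(0.1419)), (0.07, np.float64(0.0803), np.float64(0.1772)), (0.09, np.float64(0.1258), np.float64(0.1724))]
79 ((150.3492889404297, 28.24226951599121), (15.783744812011719, 65.78917694091797), 75.87760162353516)
```

View pics/a5.png

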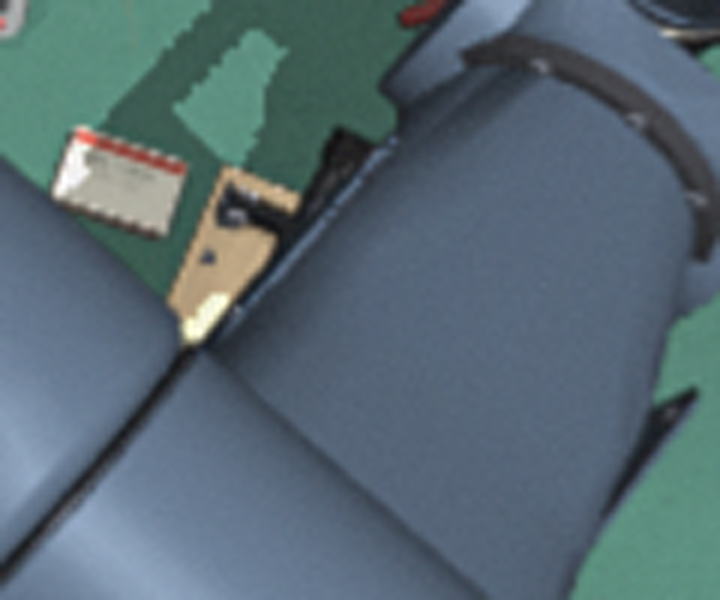

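The top view is blocked by the arm (only the bar end shows, at 245,210). The depth profile shows the meter steady on the bar with the fingers clear. I'll turn the jaws across the rest for a square two-finger push.

>>> {"api": "play_rows", "payload": {"commands": [[[0.002, 0, 0], [0, 0, -0.15]], [[0.004, 0, 0], [0, 0, -0.3]], [[0.006, 0, 0], [0, 0, -0.45]], [[0.008, 0, 0], [0, 0, -0.6]], [[0.01, 0, 0], [0, 0, -0.75]], [[0.012, 0.001, 0], [0, 0, -0.9]], [[0.012, 0.001, 0], [0, 0, -1.05]], [[0.012, 0.001, 0], [0, 0, -1.2]], [[0.012, 0.001, 0], [0, 0, -1.35]], [[0.012, 0.001, 0], [0, 0, -1.5]]], "gripper": 0.025}}

```text
time_s: 13.15
position: [0.6354, -0.4134, 0.2164]
tcp_rot: [[-0.403, 0.003, 0.915], [-0.915, 0.016, -0.403], [-0.016, -1.0, -0.003]]
force: [0.3, 0.3, -0.8]
opening: 0.283
```

>>> {"api": "play_rows", "payload": {"commands": [[[0, 0, -0.03], [0, 0, 0]], [[0, 0, -0.06], [0, 0, 0]], [[0, 0, -0.09], [0, 0, 0]], [[0, 0, -0.115], [0, 0, 0]], [[0, 0, -0.13], [0, 0, 0]], [[0, 0, -0.135], [0, 0, 0]], [[0, 0, -0.135], [0, 0, 0]]]}}

```text
time_s: 14.02
position: [0.635, -0.4131, 0.0821]
tcp_rot: [[-0.398, 0.005, 0.917], [-0.917, 0.015, -0.398], [-0.016, -1.0, -0.001]]
force: [-0.2, -0.4, 0.5]
opening: 0.288
```

```bash
python3 - <<'E'
from h import *
c,R=prof(); save(c,'a6.png',(290,200,440,310),5)
print(rest(read_state()['tcp_rot'][:,0]+np.r_[O,0]))
E
```

```text
t 14.025 rest tcp [ 0.2159 -0.0058  0.0821] F [-0.2 -0.4  0.5] j [-42.  51.  67.   1.  63.  71.] op 0.288
[(0.03, np.float64(0.0377), np.float64(0.1201)), (0.05, np.float64(0.034), np.float64(0.1414)), (0.07, np.float64(0.0805), np.float64(0.178)), (0.09, np.float64(0.1277), np.float64(0.1729))]
[ 0.00479608 -0.99987855 -0.01555015]
```

View pics/a6.png

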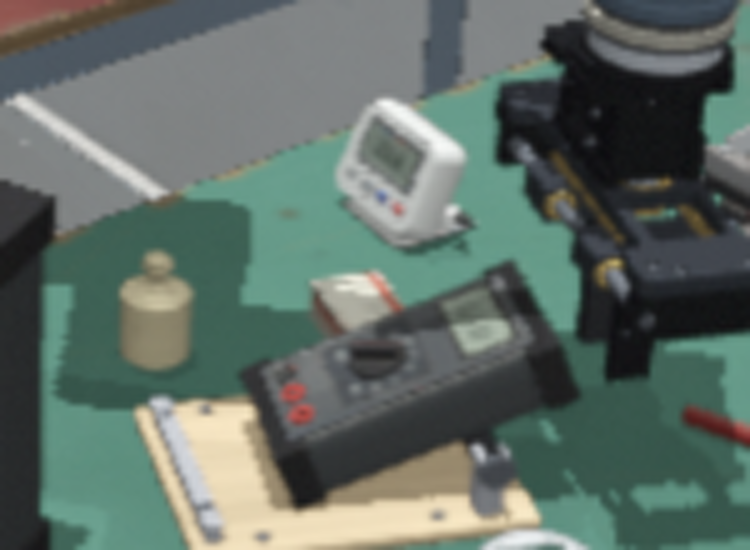

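The meter (410,390) lies on the bar, and the two fingertips (625,340) stand behind its head end. Pushing toward the stop now.

>>> {"api": "play_rows", "payload": {"commands": [[[-0.0046, 0.002, 0], [0, 0, 0]], [[-0.0092, 0.004, 0], [0, 0, 0]], [[-0.0137, 0.006, 0], [0, 0, 0]], [[-0.0174, 0.0077, 0], [0, 0, 0]], [[-0.021, 0.0093, -0.001], [0, 0, 0]], [[-0.0247, 0.0109, -0.001], [0, 0, 0]], [[-0.0284, 0.0125, -0.002], [0, 0, 0]], [[-0.032, 0.0141, -0.002], [0, 0, 0]], [[-0.0357, 0.0157, -0.003], [0, 0, 0]], [[-0.0393, 0.0173, -0.003], [0, 0, 0]]]}}

```text
time_s: 15.32
position: [0.5949, -0.3954, 0.0787]
tcp_rot: [[-0.398, 0.005, 0.917], [-0.917, 0.015, -0.398], [-0.016, -1.0, -0.001]]
force: [1.1, 0.3, -0.7]
opening: 0.287
```

```bash
cat >> h.py <<'E'
def lie():
    """plane of the meter's -y side: yaw; foot from the lower end"""
    c,R=tilt()
    m=(R[...,2]>.02)&(R[...,2]<.1)&(R[...,0]>-.01)&(R[...,0]<.12)&(R[...,1]<-.02)&(R[...,1]>-.06)
    f=c['frame'].astype(int); m&=(f.max(-1)<110); p=R[m]
    A=np.c_[p[:,0],p[:,2],np.ones(len(p))]; k=np.ones(len(p),bool)
    for _ in range(8):
        s=np.linalg.lstsq(A[k],p[k,1],rcond=None)[0]; k=abs(A@s-p[:,1])<.003
    q=p[k]; print('yaw',s[0].round(3),'y at mid',(s@[.07,.05,1]).round(4),k.sum())
    for z in (.014,.02,.03,.05,.06,.07,.08):
        g=q[abs(q[:,2]-z)<.003]; 
        if len(g)>3: print(z,np.percentile(g[:,0],[2,98]).round(4))
    return c,R
E
python3 - <<'E'
from h import *
c,R=lie()
E
```

```text
t 15.325 rest tcp [ 0.1721 -0.0058  0.0787] F [ 1.1  0.3 -0.7] j [-43.  48.  74.   1.  58.  70.] op 0.287
yaw -0.025 y at mid -0.0432 435
0.02 [0.0142 0.0426]
0.03 [0.0128 0.0707]
0.05 [0.0102 0.1184]
0.06 [0.0414 0.1188]
0.07 [0.0763 0.118 ]
0.08 [0.0866 0.118 ]
```

>>> {"api": "play_rows", "payload": {"commands": [[[-0.0023, 0.001, 0], [0, 0, 0]], [[-0.0046, 0.002, 0], [0, 0, 0]], [[-0.0069, 0.003, 0], [0, 0, 0]], [[-0.0092, 0.004, 0], [0, 0, 0]], [[-0.0105, 0.0046, 0], [0, 0, 0]], [[-0.0115, 0.005, 0], [0, 0, 0]]]}}

```text
time_s: 16.12
position: [0.5836, -0.3904, 0.0788]
tcp_rot: [[-0.398, 0.005, 0.917], [-0.917, 0.015, -0.399], [-0.016, -1.0, -0.001]]
force: [1.4, -1.2, -0.5]
opening: 0.287
```

```bash
python3 - <<'E'
from h import *
c,R=lie()
E
```

```text
t 16.125 rest tcp [ 0.1598 -0.0058  0.0788] F [ 1.4 -1.2 -0.5] j [-43.  47.  76.   1.  57.  70.] op 0.287
yaw -0.031 y at mid -0.0432 499
0.02 [0.0062 0.0291]
0.03 [0.0029 0.0676]
0.05 [-0.      0.1152]
0.06 [0.0331 0.1185]
0.07 [0.0662 0.1179]
0.08 [0.0935 0.119 ]
```

>>> {"api": "play_rows", "payload": {"commands": [[[-0.001, 0.0004, 0], [0, 0, 0]], [[-0.002, 0.0009, 0], [0, 0, 0]], [[-0.003, 0.0013, 0], [0, 0, 0]], [[-0.0035, 0.0015, 0], [0, 0, 0]]]}}

```text
time_s: 16.68
position: [0.5826, -0.3904, 0.0801]
tcp_rot: [[-0.399, 0.011, 0.917], [-0.917, 0.011, -0.399], [-0.015, -1.0, 0.006]]
force: [6.0, -1.9, 0.9]
opening: 0.289
```

```bash
python3 - <<'E'
from h import *
c,R=lie()
E
```

```text
t 16.675 rest tcp [ 0.1589 -0.0061  0.0801] F [ 6.  -1.9  0.9] j [-43.  47.  77.   1.  56.  70.] op 0.289
yaw -0.045 y at mid -0.0435 496
0.02 [0.0047 0.0318]
0.03 [0.0026 0.0636]
0.05 [0.0026 0.1158]
0.06 [0.0271 0.1182]
0.07 [0.0654 0.1184]
0.08 [0.0948 0.1173]
```

The force rose to about 6 N and the tool stalled, so the lower end is against the stop. Backing off and clearing the view.

>>> {"api": "play_rows", "payload": {"commands": [[[0.006, -0.0026, 0], [0, 0, 0]], [[0.015, -0.0066, 0], [0, 0, 0]], [[0.03, -0.013, 0.005], [0, 0, 0]], [[0.035, -0.0154, 0.04], [0, 0, 0]], [[0.035, -0.0154, 0.09], [0, 0, 0]], [[0.035, -0.0154, 0.14], [0, 0, 0]], [[0.035, 0.03, 0.19], [0, 0, 0]], [[0.035, 0.09, 0.2], [0, 0, 0]], [[0.035, 0.15, 0.2], [0, 0, 0]], [[0.035, 0.21, 0.2], [0, 0, 0]]]}}

```text
time_s: 17.98
position: [0.6145, -0.1769, 0.2789]
tcp_rot: [[-0.399, 0.004, 0.917], [-0.917, 0.016, -0.399], [-0.016, -1.0, -0.003]]
force: [0.5, 0.1, -0.3]
opening: 0.285
```

>>> {"api": "play_rows", "payload": {"commands": [[[0, 0.06, 0], [0, 0, 0]], [[0, 0.12, 0], [0, 0, 0]], [[0, 0.18, 0], [0, 0, 0]], [[0, 0.24, 0], [0, 0, 0]], [[0, 0.24, 0], [0, 0, 0]]]}}

```text
time_s: 18.6
position: [0.6139, 0.0656, 0.2784]
tcp_rot: [[-0.393, 0.002, 0.92], [-0.92, 0.016, -0.392], [-0.016, -1.0, -0.004]]
force: [0.2, 0.0, 0.2]
opening: 0.285
```

```bash
python3 - <<'E'
from h import *
c,R=lie()
t=capture('top');R=rest(cloud(t)); f=t['frame'].astype(int)
m=(R[...,2]>.03)&(R[...,2]<.11)&(R[...,0]>-.02)&(R[...,0]<.125)&(abs(R[...,1])<.06)&(f.max(-1)<120)
print('outline',m.sum(),cv2.minAreaRect(R[m][:,:2].astype(np.float32)*1000))
p=R[m&(abs(R[...,1])<.03)]; print('face slope',np.polyfit(p[:,0],p[:,2],1))
m=(R[...,2]>.03)&(R[...,2]<.11)&(abs(R[...,0]-.07)<.11)&(abs(R[...,1])<.045)&(f.max(-1)<120); print(np.percentile(R[m],[0.5,99.5],axis=0))
A=cv2.resize(c['frame'][200:330,270:430],None,fx=4,fy=4); Bq=cv2.resize(t['frame'][160:260,310:430],None,fx=5,fy=5)
h=min(A.shape[0],Bq.shape[0]); cv2.imwrite('pics/a7.png',cv2.resize(np.hstack([A[:h],Bq[:h]]),(800,320))[:,:,::-1])
E
```

```text
t 18.6 rest tcp [0.0038 0.4238 0.2784] F [0.2 0.  0.2] j [ -5.  28.  81.   1.  71. 108.] op 0.285
yaw -0.041 y at mid -0.0434 456
0.02 [0.0039 0.0329]
0.03 [0.0014 0.0645]
0.05 [0.0028 0.1122]
0.06 [0.0297 0.1171]
0.07 [0.0632 0.1163]
0.08 [0.0951 0.1183]
outline 993 ((59.404441833496094, -6.123847961425781), (131.12681579589844, 76.78821563720703), 0.04219518601894379)
face slope [0.27786259 0.04797548]
[[-0.00560674 -0.04353054  0.03507891]
 [ 0.14459934  0.0415462   0.08898838]]
```

View pics/a7.png

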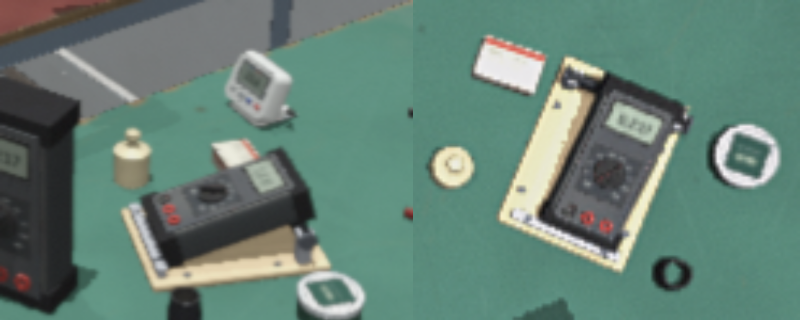

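The meter is home: slope about 0.27 rad, square to the rest, with the lower end on the stop and nothing else moved. Handing in.

```bash
python3 -c "
from rig import *
print(hand_in())"
```

```text
the job is handed in; nothing more can be done
None
```

The multimeter lies face up with its back on the bar and its lower end against the steel stop. I handed the job in at about 18.6 s of the 61 s allowed.

**How it was done:** I straddled the meter's top with the fingers about 56 mm apart, without gripping it. I turned the tool about the meter's lower back edge so the front finger tipped it and the back finger eased it down onto the bar. Then I turned the jaws across the rest and pushed the head end with two fingertips. The push ended when the force rose to about 6 N and the tool stalled.

**Last checks:**

| Check | Measured | Limit |
|---|---|---|
| Slope of the face | 0.27 rad (0.28 expected when home) | below 0.42 rad |
| Lower back edge from the stop | 3–5 mm | -6 to 14 mm |
| Centre off the rest's middle line | about 6 mm | 35 mm |
| Angle to the rest | 0 rad (top camera), 0.04 rad (scene camera) | below 0.2 rad |

The two cameras disagree slightly on that last angle, but both are well within the limit. The robot was well clear of everything, and in the final pictures the things beside the rest looked unmoved. I did not measure their positions again. The final crop did not cover the tape or marker, but the tool stayed at least 0.25 m above the table while leaving that side.

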